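Set the doughnut filler's portion stop

TASK

Change the doughnut filler over to the small portion: push its piston all the way home by the black palm disc, and push the portion stop along its notched rail towards the hopper until it drops into the third notch, counted from the hopper end. Push only, with the fingertips or the outside of the fingers: do not grip the disc or the stop's thumb tab, do not pull up the stop's plunger knob, and leave the other things on the counter where they are. Finish with the hand clear of everything.

Things in the scene. Friction and masses are not known exactly. Their poses are not given: they have to be found in the camera images.
- filler: Bench-top piston filler, stainless steel, fixed. Origin on the counter surface under its base plate; z up, +y along the machine to the hopper end, -x to the operator. All filler coordinates here are in this frame, mm. Base plate x -95..95, y -210..300, top at z 30. The round cylinder with square end caps lies along y 4..190 at x 30, top z 108; the piston rod leaves it towards -y.
- hopper (a point): Centre of the lid of the filler's round hopper, 200 mm across, at filler x 30, y 225, z 331 mm (a lid knob reaches z 354). Two thin nozzles below it reach to filler y 363 mm. Keep clear of it.
- guide (a point): Top of the fixed plate that guides the piston rod: filler x 10..50, y -206..-192, top z 102 mm. The rod, 12 mm thick, runs through it at x 30, z 80 mm to the palm disc.
- notch1 (a point): First notch (the one nearest the hopper) of the fixed notched rail, at the rail's top: filler x -60, y -30, z 55 mm. The rail is a flat steel bar parallel to the rod on the operator's side, 24 mm wide, filler y -8..-179 mm, with six slots across it, 12 mm wide and 9 mm deep, 25 mm apart: centres at filler y -30, -55, -80 (third), -105, -130, -155 mm.
- piston (a joint): Slide of the piston with its rod, crosshead (the aluminium block on the rod) and palm disc, m: 0 = fully home (crosshead close to the cylinder, a hard stop there), grows as it is drawn out along the filler's -y; it starts drawn out by 30 to 75 mm. About 3.5 N of friction, more when pushed fast; no spring.
- palm (a point): Centre of the palm disc's outer face (the face that looks along the filler's -y). The disc is round, 50 mm across and 20 mm thick, black, on the free end of the piston rod, its axis along the filler's y, 80 mm above the counter; the rod axis is at filler x 30 mm. Pushing this face along the filler's +y sends the piston home. At home the face is at filler y -235 mm.
- palm_face: Outer half (10 mm thick) of the palm disc, fixed to the rod; origin on the rod axis at the cylinder's end, 235 mm from the disc's outer face.
- palm_back: Inner half (10 mm thick) of the palm disc. Gripping the disc presses on both halves at once.
- stop (a joint): Portion stop on the rail, m from the first notch, growing along filler -y: third notch 0.050, one notch each 0.025, start 0.085 to 0.128. About 2.5 N of friction between notches; over the last 5 mm the spring draws it into a notch, and about 8 to 10 N push it out. Its arm bars the crosshead: the piston cannot exceed the stop's value + 0.004; a stop pushed to the hopper takes a drawn-out crosshead along.
- tab (a point): Centre of the stop's upright black thumb tab: 26 mm wide in filler x (-34..-8), 14 mm thick in y, z 71.5 to 113.5 mm. Push on its flat face, on the -y side to go to the hopper. It stands on an aluminium saddle (x -78..0, 30 mm long in y, top z 71.5 mm) astride the rail. Room for a finger above z 72 mm: 25 mm or more in y on either side.
- tab_near: Half of the thumb tab on the -y side (away from the hopper), 7 mm thick; origin on the counter surface below the stop.
- tab_far: Half of the thumb tab on the hopper side, 7 mm thick. Gripping the tab presses on both halves at once.
- plunger (a joint): Height of the stop's spring plunger, m: 0 or just below when it has dropped into a notch, about 0.002 when it rides on the rail between notches, up to 0.010 if it is pulled up. Its black knob (22 mm across, top at z 103 mm when seated) stands on the saddle at filler x -60 mm, beside the tab.
- bell: Steel call bell, 86 mm wide, 59 mm high; origin at the centre of its underside. Bystander on the operator's side of the filler.
- spare_nozzle: Spare steel nozzle standing on its flange, 36 mm wide, 70 mm high; origin under its centre. Bystander standing on the filler's base plate, on the operator's side beside the cylinder.
- mug: White mug, 80 mm wide, 90 mm high, handle to its +y; origin under its centre. Bystander near the palm disc, on the operator's side.
- shaker: Steel sugar shaker, 70 mm wide, 110 mm high; origin under its centre. Bystander behind the rod.
- tongs: Steel pastry tongs lying flat, 200 mm long; origin under the middle. Bystander behind the filler.
- wood_tray: Wooden serving tray, 240 x 160 mm, rim 18 mm high; origin under its centre. Bystander to the right, carries two doughnuts.
- doughnut0: Filled doughnut, 86 mm wide, 43 mm high, on the wooden tray. Bystander.
- doughnut1: Filled doughnut, 86 mm wide, 43 mm high, on the wooden tray. Bystander.

How it is judged:
By the outcome, as a careful person would: the job done as asked, in the order asked, and still so for the second after the job is handed in, with the robot touching nothing.
It also fails if it takes over 48 s, if anything falls off the work surface, if the arm or the gripper's body presses on something with over 40 N, if the wrist force passes 120 N, or if a joint passes its speed limit or range.

ROBOT

A 6-joint arm with a two-finger parallel gripper is mounted at the origin on the work surface. World frame = base frame: x ahead of the robot, y to its left, z up, the work surface at z = 0. Lengths are in mm, angles in rad, forces in N, time in s.
With the tool pointing down it reaches from about 425 to 925 mm from the base axis. Payload 12.5 kg.
Tool frame: the origin (TCP) lies at the very end of the fingers, on their centre line; the grasp point (between the pads) lies 19 mm behind it (r.pinch_z is the x of the grasp point in the tool frame, in mm); x points along the fingers, z is the direction in which the jaws open and shut, and the axes are right-handed (so a half turn about x gives the same grasp; the last joint's range is limited). The gripper opens to 85 mm and grips with 20 to 120 N. Pads are 22 mm wide; open, the fingers measure 114 mm over their backs; the gripper's body (76 mm by 85 mm) begins 54 mm behind the grasp point. The pads swing forward as they close: fully open they stand 13 mm farther back than shut.
Start: joints at [-0.106, 0.491, 1.559, -0, 1.092, -0.106], TCP at [625.016, 0.021, 231.327] pointing down, gripper open.
Joint ranges: [-3.1, 3.1], [-0.84, 2.19], [0.05, 2.79], [-1.13, 4.28], [0.06, 2.93], [-2.69, 2.69]. Speed limits (rad/s): [2.22, 2.22, 2.79, 3.14, 3.14, 3.14].

INTERFACE

Orientations are given as a unit quaternion [w, x, y, z].
In Python, from station import r gives the robot as it stands.
- The arm moves only by the tool carry_out, never from a script. Its argument "rows" is a list of rows, each an object of numbers: "gripper": the finger opening in mm, from 0 to 85.4; "dx", "dy", "dz": the shift along the tool's x, y, z in mm; "wx", "wy", "wz": the turn, a rotation vector about the tool's x, y, z in degrees. A call has 1 to 10 rows; each row is the pose to reach, as a shift and turn from the pose commanded when the call began, along the tool's axes at that moment; what a row does not reach only later rows make up. A row lasts 1/8 s, in which the tool goes at most 62.5 mm and 10.7 degrees, less where a joint would pass 70% of its speed; a pose out of reach is approached as far as the arm can. A call with a gripper value outside its range is refused whole. The fingers move at their own pace and stop on an object; "squeeze" is the grip in N (left out, the last holds). Time passes only in rows, so rows that repeat a pose let the fingers close. It gives the time, the measured TCP pose, the force and the opening at its end, in the units of the state.
- r.get_obs(): the state, without advancing time (a new reading comes with each control period).
- r.snapshot(name): name is "scene" or "side" or "wrist"; returns a dict with "image" (480x640x3 uint8, red, green, blue), "z_map" (480x640 float32, mm along the optical axis (not along the pixel's ray), 0 where there is no reading), "mtx" (3x3 intrinsics, pixels), "k1" (the pictures are not rectified: a ray, as slopes to the right and down, at radius r is drawn at 1 + k1 r^2 times it, then the intrinsics apply), "camera_from_world" (4x4, takes a point from world to camera coordinates). Camera axes: x right, y up, looking along -z (the intrinsics and any distortion apply to the point x, -y, -z); pixel columns grow to the right and rows downward; lengths in mm; the calibration is good to about 2 mm. A picture is of the moment at which its call begins.
- r.finish_job(): hands the job in, once; it reports no verdict.
The state is a dict: "clock": time; "q": joint angles; "joint_velocities": joint speeds; "joint_torque": joint torques, N m; "tool_pos": TCP position; "eef_rot": TCP orientation; "ft_force": force on the tool from outside, world axes, zero at the start; "wrist_torque": the same for the moment, N m; "opening": finger opening in mm.
Only numpy, scipy, OpenCV 4.12 (cv2) and the standard library are available. Lean on these libraries where they do the work, as an engineer would, in place of code of your own. Each camera call takes 0.05 s, during which the arm holds its last target.

## Working session

There is one attempt and no reset: what is moved stays moved. The work goes in short steps, Python scripts to look and compute and a tool call to move; the robot and the scene stay as the last step left them, time stands still between calls to the robot, and variables do not carry over. Pictures are saved under pics/ and viewed, and the job is handed in when it is done.

Besides the shell and the picture viewer there is one more tool, called by a JSON object that holds its "method" and its "body". carry_out: Moves the arm, as the interface text tells. Its arguments: {"type":"object","properties":{"rows":{"type":"array"},"squeeze":{"type":"number"}},"required":["rows"]}

```bash
ls; mkdir -p pics
python3 - <<'E'
from station import r
import cv2,numpy as np,pickle
o=r.get_obs();print({k:np.round(v,3) for k,v in o.items()}, r.pinch_z)
for n in ["scene","side","wrist"]:
    s=r.snapshot(n);pickle.dump(s,open(f"pics/{n}0.pkl","wb"));cv2.imwrite(f"pics/{n}0.png",s["image"][:,:,::-1]);print(n,s["mtx"],s["k1"],np.round(s["camera_from_world"],3))
E
```

```text
pics
{'clock': np.float64(0.0), 'q': array([-0.106,  0.492,  1.559,  0.   ,  1.092, -0.106]), 'joint_velocities': array([ 0.   , -0.   , -0.001, -0.   ,  0.001,  0.002]), 'joint_torque': array([-0.0000e+00, -6.1845e+01, -2.6160e+01, -0.0000e+00,  4.0000e-03,
       -0.0000e+00]), 'tool_pos': array([6.24767e+02, 6.20000e-02, 2.30713e+02]), 'eef_rot': array([0.707, 0.   , 0.708, 0.   ]), 'ft_force': array([-0.213,  0.489,  0.049]), 'wrist_torque': array([ 0.025, -0.003,  0.054]), 'opening': np.float64(85.628)} -18.700000000000003
scene [[469.00544712   0.         315.38536997]
 [  0.         469.00544712 238.68521569]
 [  0.           0.           1.        ]] -0.04080143360306329 [[ 4.640000e-01  8.860000e-01  1.300000e-02 -1.533490e+02]
 [-4.910000e-01  2.450000e-01  8.360000e-01  1.204790e+02]
 [ 7.370000e-01 -3.940000e-01  5.480000e-01 -1.909144e+03]
 [ 0.000000e+00  0.000000e+00  0.000000e+00  1.000000e+00]]
side [[581.87248171   0.         324.22739009]
 [  0.         581.87248171 236.47037603]
 [  0.           0.           1.        ]] -0.1555504516467004 [[ 9.890000e-01 -1.460000e-01  1.800000e-02 -5.816780e+02]
 [ 7.900000e-02  6.330000e-01  7.700000e-01 -1.043680e+02]
 [-1.240000e-01 -7.600000e-01  6.380000e-01 -1.530629e+03]
 [ 0.000000e+00  0.000000e+00  0.000000e+00  1.000000e+00]]
wrist [[388.35752831   0.         316.79912001]
 [  0.         388.35752831 236.87641041]
 [  0.           0.           1.        ]] 0.014929007467597226 [[ 1.00000e+00  1.00000e-03 -1.00000e-03 -6.23685e+02]
 [-1.00000e-03  9.53000e-01 -3.02000e-01  4.01450e+01]
 [ 1.00000e-03  3.02000e-01  9.53000e-01 -3.81390e+02]
 [ 0.00000e+00  0.00000e+00  0.00000e+00  1.00000e+00]]
```

View pics/scene0.png

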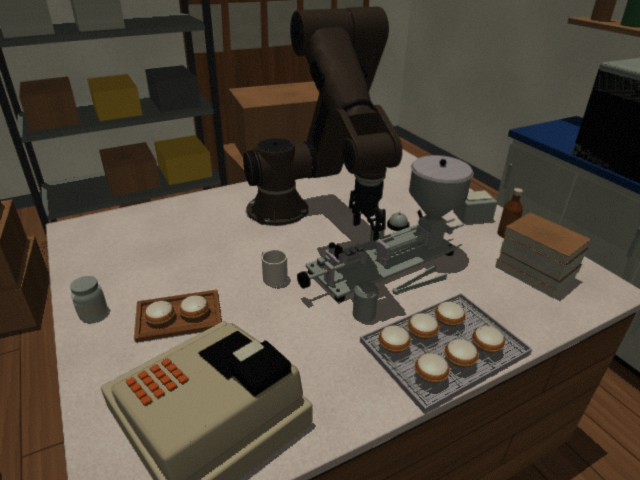

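View pics/side0.png

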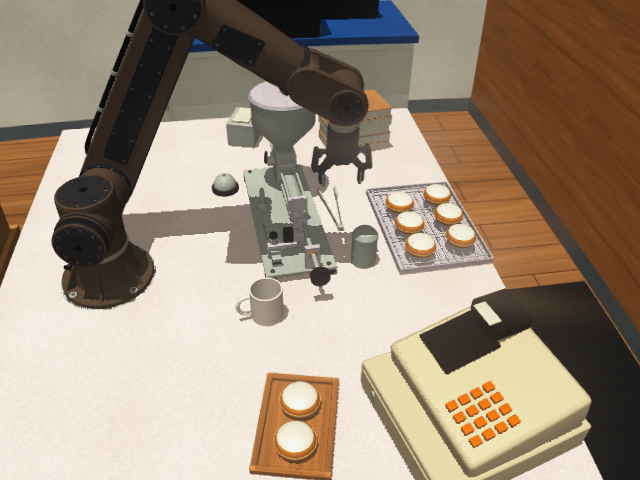

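View pics/wrist0.png

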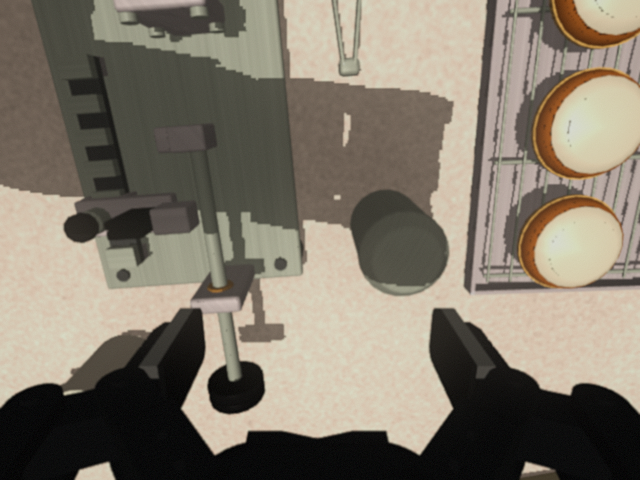

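The wrist view shows the plate's front corners (~(108,288), (303,272)), the disc (~(236,387)), the guide (~(222,288)), the stop with its knob (~(82,227)) and tab (~(130,222)). I'll measure these now.

```bash
cat > h.py <<'E'
import numpy as np,pickle,cv2
def load(n): return pickle.load(open(f"pics/{n}.pkl","rb"))
def ray(s,u,v):
    K=s["mtx"];d=np.array([s["k1"],0,0,0,0.])
    p=cv2.undistortPoints(np.array([[[u,v]]],float),K,d[:5])[0,0]
    T=s["camera_from_world"];R=T[:3,:3];c=-R.T@T[:3,3]
    return c,R.T@np.array([p[0],-p[1],-1.])
def atz(s,u,v,z):
    c,d=ray(s,u,v);return c+d*(z-c[2])/d[2]
def dep(s,u,v):
    c,d=ray(s,u,v);return c+d*s["z_map"][int(round(v)),int(round(u))]
def cloud(s):
    h,w=s["z_map"].shape
    uv=np.stack(np.meshgrid(np.arange(w),np.arange(h)),-1).reshape(-1,1,2).astype(float)
    p=cv2.undistortPoints(uv,s["mtx"],np.array([s["k1"],0,0,0,0.]))[:,0]
    T=s["camera_from_world"];R=T[:3,:3];c=-R.T@T[:3,3]
    z=s["z_map"].reshape(-1)
    P=c+(np.c_[p[:,0],-p[:,1],-np.ones(len(p))]*z[:,None])@R
    P[z==0]=np.nan
    return P.reshape(h,w,3)
E
python3 - <<'E'
from h import *
s=load("wrist0")
for u,v,z in [(108,288,30),(303,272,30),(286,78,30),(40,10,30)]: print(u,v,np.round(atz(s,u,v,z)),np.round(dep(s,u,v)))
C=cloud(s)
for (u,v) in [(236,375),(236,400),(205,185),(222,288),(185,138),(82,227),(130,222),(175,216),(400,250),(200,20),(150,280),(330,440)]: print(u,v,np.round(C[v,u],1))
im=s["image"]
cv2.imwrite("pics/wz.png",cv2.resize(im[60:430,20:320],None,fx=2,fy=2,interpolation=2)[:600,:,::-1]if 0 else cv2.resize(im[80:430,20:340],None,fx=1.7,fy=1.7,interpolation=2)[:,:,::-1])
E
```

```text
108 288 [422. -84.  30.] [422. -84.  31.]
303 272 [611. -67.  30.] [609. -79.   1.]
286 78 [598. 105.  30.] [596. 108.   1.]
40 10 [408. 153.  30.] [408. 153.  30.]
236 375 [ 553.2 -140.9   86.5]
236 400 [ 556.6 -150.5  106.3]
205 185 [540.5  26.7  86.9]
222 288 [547.5 -56.4  89. ]
185 138 [533.1  61.3  99.1]
82 227 [454.5  -0.9 104.6]
130 222 [495.1   6.  115.9]
175 216 [520.6   6.3 100.3]
400 250 [683.9 -16.3 110.1]
200 20 [543.7 138.2  74.9]
150 280 [462.9 -75.8  29.5]
330 440 [627.    9.9 307.5]
```

View pics/wz.png

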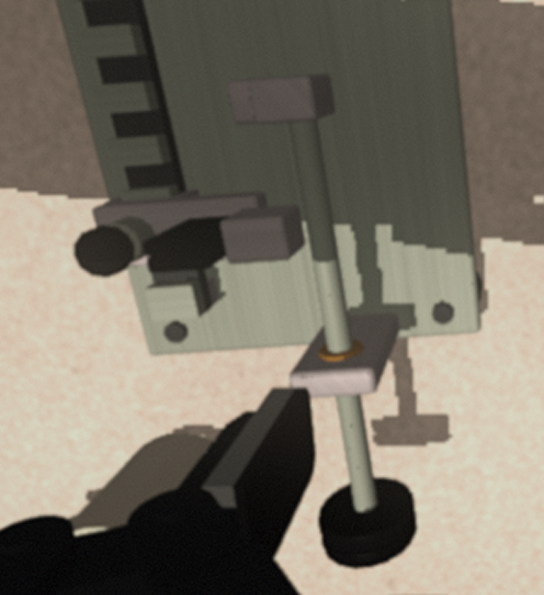

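Run:
```python
from h import *
s=load("wrist0");C=cloud(s);Z=C[...,2]
# left plate edge & right edge: per-row extreme plate pixels
m=(abs(Z-30)<4)
L=[];R=[]
for v in range(10,270,4):
    u=np.where(m[v])[0]
    if len(u)<20: continue
    L.append(C[v,u[0]]);R.append(C[v,u[-1]])
for n,P in (("L",L),("R",R)):
    P=np.array(P)[:,:2]
    for _ in range(3):
        a,b=np.polyfit(P[:,1],P[:,0],1);res=P[:,0]-a*P[:,1]-b;P=P[abs(res)<max(1.5,1.5*res.std())]
    print(n,"yaw",np.degrees(np.arctan(-a)),b,len(P),res.std())
F=[]
for u in list(range(112,190,3))+list(range(250,300,3)):
    v=np.where(m[:,u])[0]; F.append(C[v[-1],u])
P=np.array(F)[:,:2]
for _ in range(3):
    a,b=np.polyfit(P[:,0],P[:,1],1);res=P[:,1]-a*P[:,0]-b;P=P[abs(res)<2]
print("F yaw",np.degrees(np.arctan(a)),b,len(P),res.std())
# rod: pixels z 84-89 between disc and crosshead
yy,xx=np.mgrid[:480,:640]
mr=(abs(Z-85)<3)&(xx>180)&(xx<250)&(yy>150)&(yy<380)
rows=[(v,np.where(mr[v])[0]) for v in range(150,375,3)]
P=np.array([atz(s,u.mean(),v,85.5)[:2] for v,u in rows if 4<len(u)<30])
a,b=np.polyfit(P[:,1],P[:,0],1);print("rod yaw",np.degrees(np.arctan(-a)),b,len(P),(P[:,0]-a*P[:,1]-b).std())
```

```text
L yaw 4.349314604268457 415.61187938600585 55 0.5053265070231978
R yaw 4.338947586917717 604.304290771025 54 0.1946150996793043
F yaw -3.6340328288264026 -35.91451779052258 1 0.0
rod yaw 4.445466849753269 540.307305172913 66 0.582849096153157<stdin>:20: RankWarning: Polyfit may be poorly conditioned
<stdin>:20: RankWarning: Polyfit may be poorly conditioned
```

```bash
cat >> h.py <<'E'
yaw=np.radians(4.35);ex=np.array([np.cos(yaw),np.sin(yaw)]);ey=np.array([-ex[1],ex[0]])
O=np.array([499.9,133.9])
def w2f(p): d=np.asarray(p)[...,:2]-O; return np.stack([d@ex,d@ey,np.asarray(p)[...,2]],-1)
def f2w(p): return np.r_[O+p[0]*ex+p[1]*ey,p[2]]
E
python3 - <<'E'
from h import *
s=load("wrist0");C=cloud(s);F=w2f(C)
def rng(n,m):
    P=F[m];print(n,len(P),np.round(np.percentile(P,[1,50,99],axis=0),1).tolist())
Z=F[...,2];X=F[...,0];Y=F[...,1]
rng("plate",(abs(Z-30)<2)&(abs(X)<93)&(Y<-150))
rng("guide",(abs(Z-102)<5)&(abs(X-30)<24)&(Y<-180)&(Y>-220))
rng("disc",(Z>60)&(Z<112)&(abs(X-30)<28)&(Y<-235)&(Y>-340))
rng("disctop",(Z>98)&(Z<112)&(abs(X-30)<28)&(Y<-235)&(Y>-340))
rng("tabtop",(Z>108)&(Z<120)&(X>-45)&(X<5)&(Y<0))
rng("tab",(Z>75)&(Z<108)&(X>-32)&(X<-10)&(Y<0)&(Y>-180))
rng("knob",(Z>95)&(Z<112)&(abs(X+60)<14)&(Y<0))
rng("crosshead",(Z>90)&(Z<120)&(abs(X-30)<30)&(Y<-20)&(Y>-180))
for n in ("scene0","side0"):
    s=load(n);C=cloud(s);F=w2f(C);Z=F[...,2];X=F[...,0];Y=F[...,1]
    print(n)
    rng("plate",(abs(Z-30)<3)&(abs(X)<100)&(Y<-100)&(Y>-230))
    rng("guide",(abs(Z-102)<5)&(abs(X-30)<24)&(Y<-180)&(Y>-220))
    rng("disc",(Z>55)&(Z<112)&(abs(X-30)<30)&(Y<-235)&(Y>-360))
    rng("tabtop",(Z>108)&(Z<120)&(X>-45)&(X<5)&(Y<0))
    rng("mug",(Z>20)&(Z<100)&(abs(X+40)<60)&(Y<-235)&(Y>-400)&(X<0))
    rng("shaker",(Z>20)&(Z<120)&(X>100)&(X<220)&(Y<0)&(Y>-300))
E
```

```text
plate 7099 [[-91.5, -211.4, 29.5], [22.0, -182.0, 31.1], [91.9, -151.0, 32.0]]
guide 867 [[11.1, -207.8, 97.4], [31.6, -199.1, 102.7], [49.3, -194.0, 104.4]]
disc 2886 [[7.4, -301.5, 63.3], [32.4, -283.7, 89.3], [53.7, -237.0, 106.4]]
disctop 936 [[12.1, -302.2, 98.1], [31.6, -290.0, 103.5], [47.6, -282.6, 106.7]]
tabtop 824 [[-33.5, -139.2, 108.2], [-19.7, -131.7, 114.3], [-8.0, -125.4, 116.1]]
tab 259 [[-31.5, -132.9, 75.4], [-21.3, -125.6, 94.0], [-10.3, -125.3, 107.6]]
knob 796 [[-69.3, -141.9, 95.4], [-57.8, -131.6, 103.1], [-49.7, -122.1, 104.9]]
crosshead 2095 [[0.6, -141.6, 90.1], [18.6, -80.9, 98.4], [40.4, -66.6, 100.6]]
scene0
plate 647 [[-90.6, -215.6, 27.2], [37.7, -164.4, 30.6], [95.6, -101.6, 32.8]]
guide 45 [[11.4, -213.2, 97.1], [32.5, -205.5, 101.8], [52.7, -195.2, 106.3]]
disc 228 [[8.4, -307.4, 61.7], [36.1, -297.8, 87.4], [56.1, -238.4, 107.4]]
tabtop 31 [[-33.4, -142.5, 109.1], [-20.3, -137.3, 113.7], [-7.2, -126.9, 116.6]]
mug 417 [[-98.6, -359.6, 21.2], [-74.6, -333.8, 57.3], [-65.0, -291.5, 92.3]]
shaker 777 [[154.4, -210.3, 20.7], [196.6, -190.8, 82.9], [213.5, -150.7, 111.2]]
side0
plate 1007 [[-93.6, -217.4, 27.3], [-11.0, -168.7, 30.8], [93.7, -101.7, 33.0]]
guide 75 [[10.9, -216.0, 97.1], [27.6, -206.7, 102.3], [49.6, -195.7, 106.0]]
disc 364 [[6.1, -309.6, 60.7], [28.5, -302.8, 88.8], [53.4, -237.7, 108.3]]
tabtop 50 [[-33.3, -144.7, 108.7], [-21.3, -137.6, 113.5], [-1.8, -62.4, 118.2]]
mug 491 [[-99.6, -360.7, 21.8], [-85.8, -329.1, 63.4], [-69.7, -282.5, 93.7]]
shaker 906 [[144.6, -211.2, 21.1], [171.6, -198.6, 81.1], [209.6, -149.2, 112.1]]
```

```bash
sed -i 's/^O=.*/O=np.array([500.0,132.1])/' h.py
python3 - <<'E'
from h import *
for p in [(30,-300.4,80),(30,-336,64),(30,-246,64),(-22,-175,150),(-22,-148,80),(-22,-98,80)]: print(p,np.round(f2w(p),1), np.round(f2w(p)-[625,0,231.3],1))
E
```

```text
(30, -300.4, 80) [ 552.7 -165.2   80. ] [ -72.3 -165.2 -151.3]
(30, -336, 64) [ 555.4 -200.7   64. ] [ -69.6 -200.7 -167.3]
(30, -246, 64) [ 548.6 -110.9   64. ] [ -76.4 -110.9 -167.3]
(-22, -175, 150) [491.3 -44.1 150. ] [-133.7  -44.1  -81.3]
(-22, -148, 80) [489.3 -17.1  80. ] [-135.7  -17.1 -151.3]
(-22, -98, 80) [485.5  32.7  80. ] [-139.5   32.7 -151.3]
```

{"method": "carry_out", "body": {"rows": [{"gripper": 0, "dy": -50, "dz": -18, "wx": -2}, {"gripper": 0, "dy": -100, "dz": -35, "wx": -4.35}, {"gripper": 0, "dy": -150, "dz": -52, "wx": -4.35}, {"gripper": 0, "dy": -203, "dz": -70, "wx": -4.35}, {"gripper": 0, "dy": -203, "dz": -70, "wx": -4.35}, {"gripper": 0, "dy": -203, "dz": -70, "wx": -4.35}, {"gripper": 0, "dy": -203, "dz": -70, "wx": -4.35, "dx": 40}, {"gripper": 0, "dy": -203, "dz": -70, "wx": -4.35, "dx": 80}, {"gripper": 0, "dy": -203, "dz": -70, "wx": -4.35, "dx": 100}, {"gripper": 0, "dy": -203, "dz": -70, "wx": -4.35, "dx": 100}]}}

```text
invalid input at $.rows[0]: expected keys gripper, dx, dy, dz, wx, wy, wz
```

Run:
```python
from station import r
from h import *
for n in ["wrist","side"]:
    s=r.snapshot(n);pickle.dump(s,open(f"pics/{n}1.pkl","wb"));cv2.imwrite(f"pics/{n}1.png",s["image"][:,:,::-1])
o=r.get_obs();print(o["clock"],o["tool_pos"],w2f(o["tool_pos"]),o["eef_rot"],o["ft_force"],o["opening"])
s=load("side1");cv2.imwrite("pics/side1z.png",cv2.resize(s["image"][150:350,180:420],None,fx=3,fy=3)[:,:,::-1])
```

```text
0.25 [6.24899904e+02 5.19034145e-02 2.31049931e+02] [ 114.52440387 -141.14122973  231.04993058] [ 7.06934803e-01 -1.14214181e-05  7.07278716e-01  3.97624512e-05] [0.37205411 0.5645048  0.5564437 ] 85.61882386590564
```

View pics/wrist1.png

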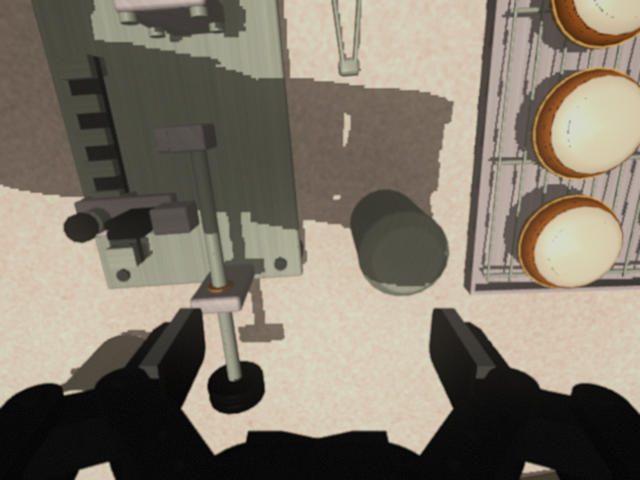

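View pics/side1z.png

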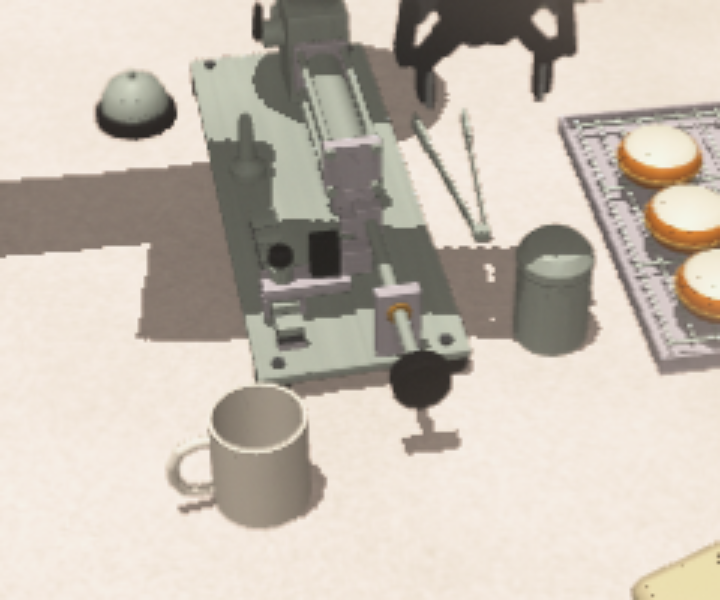

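The call was refused because every row needs all the keys. Nothing moved, and the pictures match the earlier ones. Sending it again with full rows.

{"method": "carry_out", "body": {"rows": [{"gripper": 0, "dx": 0, "dy": -50, "dz": -18, "wx": -2, "wy": 0, "wz": 0}, {"gripper": 0, "dx": 0, "dy": -100, "dz": -35, "wx": -4.35, "wy": 0, "wz": 0}, {"gripper": 0, "dx": 0, "dy": -150, "dz": -52, "wx": -4.35, "wy": 0, "wz": 0}, {"gripper": 0, "dx": 0, "dy": -203, "dz": -70, "wx": -4.35, "wy": 0, "wz": 0}, {"gripper": 0, "dx": 0, "dy": -203, "dz": -70, "wx": -4.35, "wy": 0, "wz": 0}, {"gripper": 0, "dx": 0, "dy": -203, "dz": -70, "wx": -4.35, "wy": 0, "wz": 0}, {"gripper": 0, "dx": 40, "dy": -203, "dz": -70, "wx": -4.35, "wy": 0, "wz": 0}, {"gripper": 0, "dx": 80, "dy": -203, "dz": -70, "wx": -4.35, "wy": 0, "wz": 0}, {"gripper": 0, "dx": 100, "dy": -203, "dz": -70, "wx": -4.35, "wy": 0, "wz": 0}, {"gripper": 0, "dx": 100, "dy": -203, "dz": -70, "wx": -4.35, "wy": 0, "wz": 0}]}}

```text
clock: 1.5
tool_pos: [555.0, -201.4, 130.1]
eef_rot: [0.706, -0.027, 0.707, 0.028]
ft_force: [0.3, -0.0, -0.1]
opening: -0.3
```

```bash
cat > look.py <<'E'
import sys
from station import r
from h import *
k=sys.argv[1]
for n in ["wrist","side"]:
    s=r.snapshot(n);pickle.dump(s,open(f"pics/{n}{k}.pkl","wb"));cv2.imwrite(f"pics/{n}{k}.png",s["image"][:,:,::-1])
o=r.get_obs();print(o["clock"],o["tool_pos"],w2f(o["tool_pos"]),o["eef_rot"],o["ft_force"],o["opening"])
s=load("side"+k);cv2.imwrite(f"pics/side{k}z.png",cv2.resize(s["image"][150:350,180:420],None,fx=3,fy=3)[:,:,::-1])
E
python3 look.py 2
```

```text
1.6 [ 555.69041143 -202.25113774  132.01282955] [  30.16981718 -337.61203676  132.01282955] [ 0.70683881 -0.02739828  0.70632108  0.02718039] [-0.08061173  1.17103361  1.23872682] -0.29494098929321505
```

View pics/side2z.png

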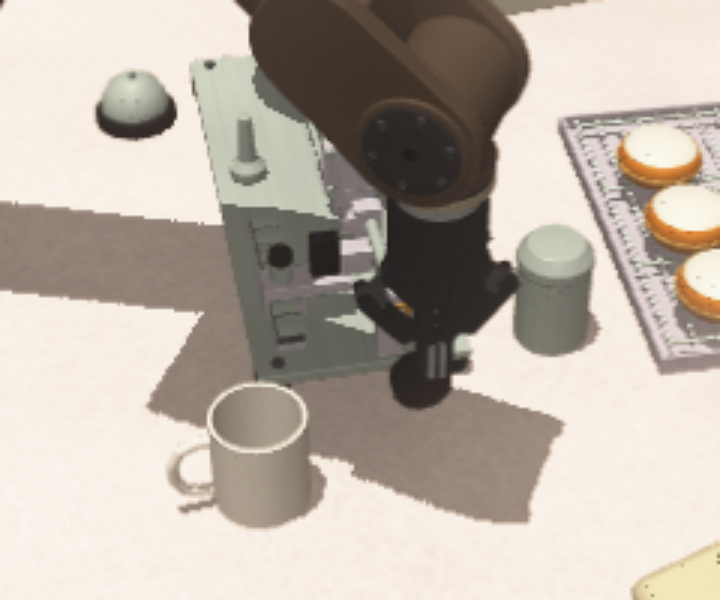

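View pics/wrist2.png

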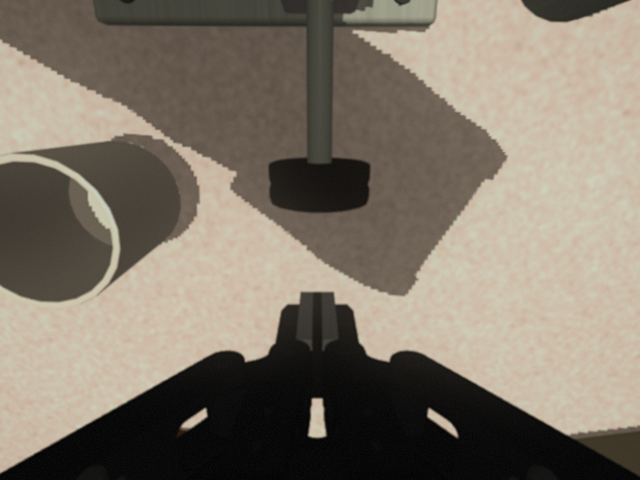

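The fingers are centred over the rod axis (u≈317, disc 319) and behind the disc. Next is the descent, then a slow push.

{"method": "carry_out", "body": {"rows": [{"gripper": 0, "dx": 25, "dy": 0, "dz": 0, "wx": 0, "wy": 0, "wz": 0}, {"gripper": 0, "dx": 50, "dy": 0, "dz": 0, "wx": 0, "wy": 0, "wz": 0}, {"gripper": 0, "dx": 66, "dy": 0, "dz": 0, "wx": 0, "wy": 0, "wz": 0}, {"gripper": 0, "dx": 66, "dy": 8, "dz": 0, "wx": 0, "wy": 0, "wz": 0}, {"gripper": 0, "dx": 66, "dy": 15, "dz": 0, "wx": 0, "wy": 0, "wz": 0}, {"gripper": 0, "dx": 66, "dy": 20, "dz": 0, "wx": 0, "wy": 0, "wz": 0}, {"gripper": 0, "dx": 66, "dy": 24, "dz": 0, "wx": 0, "wy": 0, "wz": 0}, {"gripper": 0, "dx": 66, "dy": 28, "dz": 0, "wx": 0, "wy": 0, "wz": 0}, {"gripper": 0, "dx": 66, "dy": 32, "dz": 0, "wx": 0, "wy": 0, "wz": 0}]}}

```text
clock: 2.72
tool_pos: [552.9, -171.3, 65.7]
eef_rot: [0.707, -0.027, 0.706, 0.027]
ft_force: [-0.0, -5.3, 3.3]
opening: 0.1
```

```bash
python3 look.py 3
```

```text
2.825 [ 552.7361712  -170.8536314    65.47730587] [  29.60555368 -306.08090061   65.47730587] [ 0.70677754 -0.02685871  0.70641752  0.02680312] [1.27574131 0.16869658 1.64327832] 0.17799862424380555
```

View pics/wrist3.png

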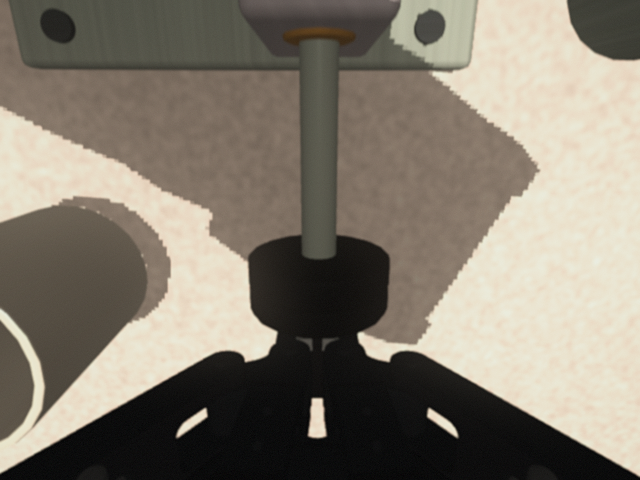

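The fingers touch the disc (disc edge u 250–390, contact at v≈330), with 5 N seen while pushing. I'll keep pushing at 40 mm/s.

{"method": "carry_out", "body": {"rows": [{"gripper": 0, "dx": 0, "dy": 5, "dz": 0, "wx": 0, "wy": 0, "wz": 0}, {"gripper": 0, "dx": 0, "dy": 10, "dz": 0, "wx": 0, "wy": 0, "wz": 0}, {"gripper": 0, "dx": 0, "dy": 15, "dz": 0, "wx": 0, "wy": 0, "wz": 0}, {"gripper": 0, "dx": 0, "dy": 20, "dz": 0, "wx": 0, "wy": 0, "wz": 0}, {"gripper": 0, "dx": 0, "dy": 25, "dz": 0, "wx": 0, "wy": 0, "wz": 0}, {"gripper": 0, "dx": 0, "dy": 30, "dz": 0, "wx": 0, "wy": 0, "wz": 0}, {"gripper": 0, "dx": 0, "dy": 35, "dz": 0, "wx": 0, "wy": 0, "wz": 0}, {"gripper": 0, "dx": 0, "dy": 40, "dz": 0, "wx": 0, "wy": 0, "wz": 0}, {"gripper": 0, "dx": 0, "dy": 45, "dz": 0, "wx": 0, "wy": 0, "wz": 0}, {"gripper": 0, "dx": 0, "dy": 50, "dz": 0, "wx": 0, "wy": 0, "wz": 0}]}}

```text
clock: 4.08
tool_pos: [548.9, -120.9, 65.4]
eef_rot: [0.707, -0.027, 0.706, 0.027]
ft_force: [1.7, -3.6, 4.3]
opening: 0.1
```

{"method": "carry_out", "body": {"rows": [{"gripper": 0, "dx": 0, "dy": 2, "dz": 0, "wx": 0, "wy": 0, "wz": 0}, {"gripper": 0, "dx": 0, "dy": 4, "dz": 0, "wx": 0, "wy": 0, "wz": 0}, {"gripper": 0, "dx": 0, "dy": 5, "dz": 0, "wx": 0, "wy": 0, "wz": 0}, {"gripper": 0, "dx": 0, "dy": 6, "dz": 0, "wx": 0, "wy": 0, "wz": 0}]}}

```text
clock: 4.58
tool_pos: [548.4, -115.3, 65.3]
eef_rot: [0.707, -0.027, 0.707, 0.027]
ft_force: [3.1, -3.3, 2.6]
opening: 0.1
```

{"method": "carry_out", "body": {"rows": [{"gripper": 0, "dx": 0, "dy": 1, "dz": 0, "wx": 0, "wy": 0, "wz": 0}, {"gripper": 0, "dx": 0, "dy": 2, "dz": 0, "wx": 0, "wy": 0, "wz": 0}, {"gripper": 0, "dx": 0, "dy": 3, "dz": 0, "wx": 0, "wy": 0, "wz": 0}]}}

```text
clock: 4.95
tool_pos: [548.2, -112.2, 65.3]
eef_rot: [0.707, -0.027, 0.707, 0.027]
ft_force: [2.5, -3.1, 3.2]
opening: -0.3
```

{"method": "carry_out", "body": {"rows": [{"gripper": 0, "dx": 0, "dy": 0.7, "dz": 0, "wx": 0, "wy": 0, "wz": 0}, {"gripper": 0, "dx": 0, "dy": 1.4, "dz": 0, "wx": 0, "wy": 0, "wz": 0}]}}

```text
clock: 5.2
tool_pos: [548.2, -112.1, 65.4]
eef_rot: [0.707, -0.028, 0.706, 0.026]
ft_force: [0.2, -18.1, 1.7]
opening: -0.1
```

A hard stop at TCP y −112.1 with 18 N: the piston is home. Next I back off and check with a picture.

{"method": "carry_out", "body": {"rows": [{"gripper": 0, "dx": 0, "dy": -5, "dz": 0, "wx": 0, "wy": 0, "wz": 0}, {"gripper": 0, "dx": 0, "dy": -25, "dz": 0, "wx": 0, "wy": 0, "wz": 0}, {"gripper": 0, "dx": 0, "dy": -40, "dz": 0, "wx": 0, "wy": 0, "wz": 0}, {"gripper": 0, "dx": -40, "dy": -40, "dz": 0, "wx": 0, "wy": 0, "wz": 0}, {"gripper": 0, "dx": -80, "dy": -40, "dz": 0, "wx": 0, "wy": 0, "wz": 0}, {"gripper": 0, "dx": -100, "dy": -40, "dz": 0, "wx": 0, "wy": 0, "wz": 0}, {"gripper": 0, "dx": -100, "dy": -40, "dz": 0, "wx": 0, "wy": 0, "wz": 0}]}}

```text
clock: 6.08
tool_pos: [551.4, -151.6, 166.4]
eef_rot: [0.707, -0.027, 0.706, 0.026]
ft_force: [-0.4, 0.3, 0.1]
opening: 0.0
```

```bash
python3 look.py 4
python3 - <<'E'
from h import *
s=load("wrist4");F=w2f(cloud(s));X,Y,Z=F[...,0],F[...,1],F[...,2]
def rng(n,m):
    P=F[m];print(n,len(P),np.round(np.percentile(P,[1,50,99],axis=0),1).tolist())
rng("guide",(abs(Z-102)<4)&(abs(X-30)<24)&(Y<-180)&(Y>-212))
rng("disctop",(Z>97)&(Z<112)&(abs(X-30)<28)&(Y<-212)&(Y>-260))
rng("tabtop",(Z>108)&(Z<120)&(X>-45)&(X<5)&(Y<0)&(Y>-180))
rng("knob",(Z>95)&(Z<112)&(abs(X+60)<14)&(Y<0)&(Y>-180))
rng("arm",(Z>75)&(Z<120)&(X>-2)&(X<20)&(Y<-90)&(Y>-180))
E
```

```text
6.175 [ 550.62774297 -151.0679193   164.49419941] [  29.00392378 -286.1922628   164.49419941] [ 0.70629564 -0.0264958   0.70691189  0.02683306] [ 0.34632501 -0.15968903 -0.49111149] 0.20748152002020243
guide 2237 [[10.0, -206.6, 100.4], [29.1, -200.0, 103.1], [48.4, -193.4, 104.9]]
disctop 2758 [[10.4, -235.6, 97.2], [29.1, -225.2, 103.9], [47.9, -216.0, 107.0]]Traceback (most recent call last):
  File "<stdin>", line 7, in <module>
  File "<stdin>", line 4, in rng
    return _quantile_unchecked(
        a, q, axis, out, overwrite_input, method, keepdims, weights)
    return _ureduce(a,
                    func=_quantile_ureduce_func,
    ...<5 lines>...
                    overwrite_input=overwrite_input,
                    method=method)
    r = func(a, **kwargs)
    result = _quantile(arr,
                       quantiles=q,
    ...<2 lines>...
                       out=out,
                       weights=wgt)
    slices_having_nans = np.isnan(arr[-1, ...])
                                  ~~~^^^^^^^^^
IndexError: index -1 is out of bounds for axis 0 with size 0
```

View pics/wrist4.png

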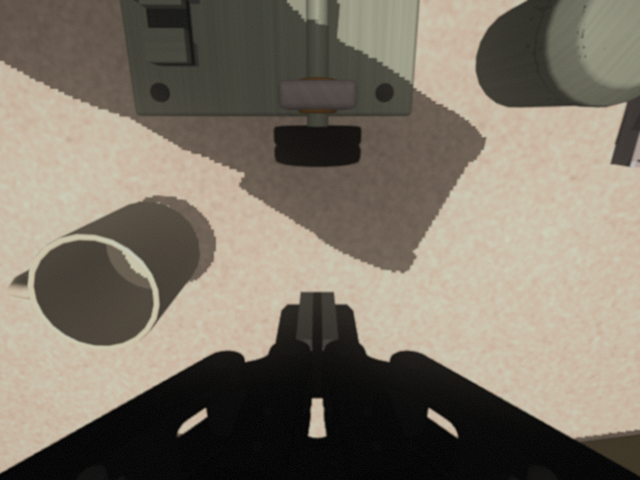

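The disc face measures y −235.6, so the piston is home (guide at −206.6..−193.4, so the frame is good to about 1 mm). Moving to behind the tab.

{"method": "carry_out", "body": {"rows": [{"gripper": 0, "dx": 0, "dy": 40, "dz": -17, "wx": 0, "wy": 0, "wz": 0}, {"gripper": 0, "dx": 0, "dy": 80, "dz": -35, "wx": 0, "wy": 0, "wz": 0}, {"gripper": 0, "dx": 0, "dy": 115, "dz": -52, "wx": 0, "wy": 0, "wz": 0}, {"gripper": 0, "dx": 0, "dy": 115, "dz": -52, "wx": 0, "wy": 0, "wz": 0}, {"gripper": 0, "dx": 0, "dy": 115, "dz": -52, "wx": 0, "wy": 0, "wz": 0}]}}

```text
clock: 6.8
tool_pos: [490.8, -40.4, 164.7]
eef_rot: [0.706, -0.027, 0.707, 0.027]
ft_force: [-0.2, -0.1, -0.1]
opening: 0.0
```

```bash
python3 look.py 5
python3 - <<'E'
from h import *
s=load("wrist5");F=w2f(cloud(s));X,Y,Z=F[...,0],F[...,1],F[...,2]
def rng(n,m):
    P=F[m]
    if len(P): print(n,len(P),np.round(np.percentile(P,[1,50,99],axis=0),1).tolist())
rng("tabtop",(Z>109)&(Z<120)&(X>-45)&(X<5)&(Y<0)&(Y>-180))
rng("knob",(Z>95)&(Z<112)&(abs(X+60)<14)&(Y<0)&(Y>-180))
rng("arm",(Z>75)&(Z<120)&(X>-4)&(X<50)&(Y<-90)&(Y>-180))
rng("crosshead",(Z>90)&(Z<120)&(abs(X-30)<30)&(Y<-0)&(Y>-90))
E
```

```text
6.9 [490.90382351 -40.76845988 164.82697205] [ -22.18185697 -171.68054657  164.82697205] [ 0.70649605 -0.02653747  0.70671972  0.02657695] [-0.69323656 -0.60761397 -0.3630123 ] 0.17619128345606613
tabtop 1396 [[-34.1, -137.3, 111.0], [-21.6, -130.1, 114.5], [-9.3, -123.7, 116.1]]
knob 1299 [[-70.1, -140.3, 96.5], [-59.8, -129.9, 103.3], [-50.2, -120.3, 105.1]]
arm 4962 [[-3.3, -178.5, 80.4], [25.2, -129.5, 87.0], [34.6, -91.4, 100.5]]
```

View pics/wrist5.png

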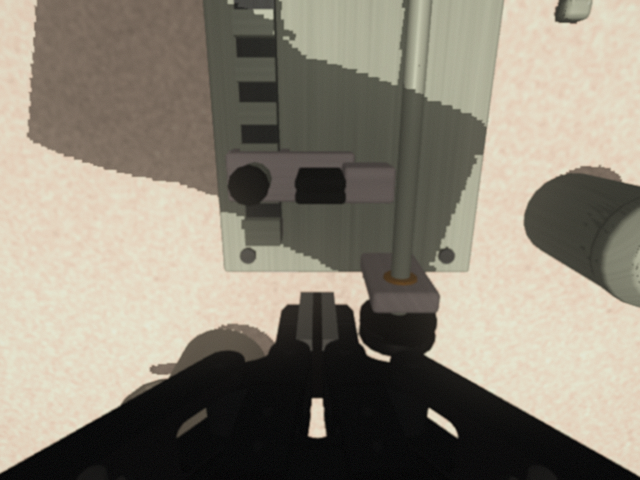

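View pics/side5z.png

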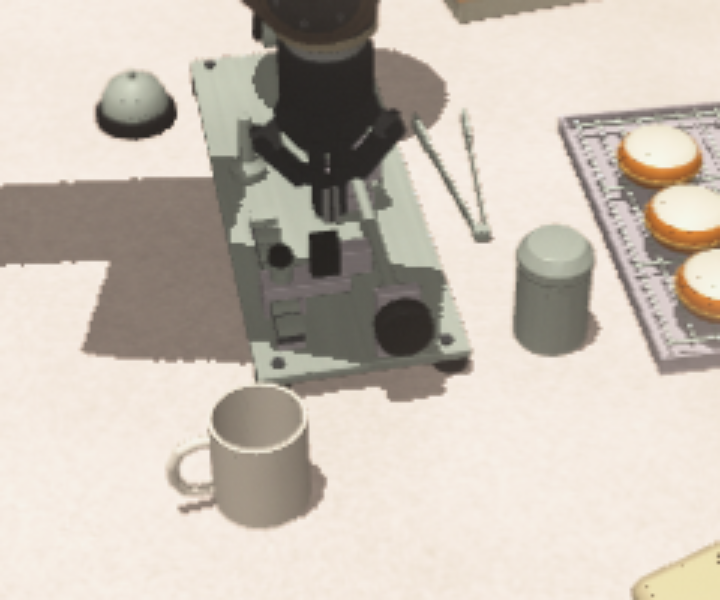

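The tab centre reads y −130.3, so the stop sits in notch 5. Three free slots plus notch 1 are visible above it in the wrist view (v≈134, 92, 47, 3), and the third is at v≈92. Descending behind the tab.

{"method": "carry_out", "body": {"rows": [{"gripper": 0, "dx": 30, "dy": 0, "dz": 0, "wx": 0, "wy": 0, "wz": 0}, {"gripper": 0, "dx": 60, "dy": 0, "dz": 0, "wx": 0, "wy": 0, "wz": 0}, {"gripper": 0, "dx": 80, "dy": 0, "dz": 0, "wx": 0, "wy": 0, "wz": 0}, {"gripper": 0, "dx": 80, "dy": 0, "dz": 0, "wx": 0, "wy": 0, "wz": 0}, {"gripper": 0, "dx": 80, "dy": 8, "dz": 0, "wx": 0, "wy": 0, "wz": 0}, {"gripper": 0, "dx": 80, "dy": 16, "dz": 0, "wx": 0, "wy": 0, "wz": 0}, {"gripper": 0, "dx": 80, "dy": 18, "dz": 0, "wx": 0, "wy": 0, "wz": 0}, {"gripper": 0, "dx": 80, "dy": 18, "dz": 0, "wx": 0, "wy": 0, "wz": 0}]}}

```text
clock: 7.9
tool_pos: [489.2, -21.8, 85.7]
eef_rot: [0.707, -0.027, 0.706, 0.027]
ft_force: [-0.0, 0.7, 0.2]
opening: -0.2
```

```bash
python3 look.py 6
```

```text
8.0 [489.20921128 -22.05461259  85.49978685] [ -22.45216271 -152.89207335   85.49978685] [ 0.70675213 -0.02695446  0.70643681  0.02686836] [-0.1398789   0.56570583  0.29390147] -0.3697703275160339
```

View pics/wrist6.png

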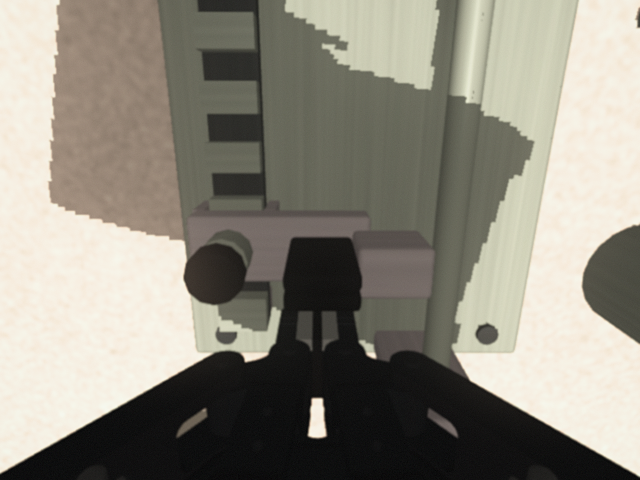

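{"method": "carry_out", "body": {"rows": [{"gripper": 0, "dx": 0, "dy": 2, "dz": 0, "wx": 0, "wy": 0, "wz": 0}, {"gripper": 0, "dx": 0, "dy": 4, "dz": 0, "wx": 0, "wy": 0, "wz": 0}, {"gripper": 0, "dx": 0, "dy": 6, "dz": 0, "wx": 0, "wy": 0, "wz": 0}, {"gripper": 0, "dx": 0, "dy": 7, "dz": 0, "wx": 0, "wy": 0, "wz": 0}, {"gripper": 0, "dx": 0, "dy": 8, "dz": 0, "wx": 0, "wy": 0, "wz": 0}]}}

```text
clock: 8.62
tool_pos: [488.6, -14.5, 85.3]
eef_rot: [0.707, -0.027, 0.707, 0.027]
ft_force: [-1.0, -5.7, 0.3]
opening: -0.2
```

{"method": "carry_out", "body": {"rows": [{"gripper": 0, "dx": 0, "dy": 2, "dz": 0, "wx": 0, "wy": 0, "wz": 0}, {"gripper": 0, "dx": 0, "dy": 4, "dz": 0, "wx": 0, "wy": 0, "wz": 0}, {"gripper": 0, "dx": 0, "dy": 6, "dz": 0, "wx": 0, "wy": 0, "wz": 0}, {"gripper": 0, "dx": 0, "dy": 8, "dz": 0, "wx": 0, "wy": 0, "wz": 0}]}}

```text
clock: 9.12
tool_pos: [487.9, -6.0, 85.4]
eef_rot: [0.707, -0.027, 0.707, 0.027]
ft_force: [-0.5, -2.9, 0.9]
opening: -0.1
```

{"method": "carry_out", "body": {"rows": [{"gripper": 0, "dx": 0, "dy": 2, "dz": 0, "wx": 0, "wy": 0, "wz": 0}, {"gripper": 0, "dx": 0, "dy": 4, "dz": 0, "wx": 0, "wy": 0, "wz": 0}, {"gripper": 0, "dx": 0, "dy": 6, "dz": 0, "wx": 0, "wy": 0, "wz": 0}, {"gripper": 0, "dx": 0, "dy": 8, "dz": 0, "wx": 0, "wy": 0, "wz": 0}, {"gripper": 0, "dx": 0, "dy": 10, "dz": 0, "wx": 0, "wy": 0, "wz": 0}, {"gripper": 0, "dx": 0, "dy": 12, "dz": 0, "wx": 0, "wy": 0, "wz": 0}]}}

```text
clock: 9.88
tool_pos: [486.9, 6.1, 85.3]
eef_rot: [0.707, -0.027, 0.707, 0.027]
ft_force: [0.2, -0.4, 0.3]
opening: 0.1
```

```bash
python3 look.py 7
```

```text
9.975 [486.90603906   6.12237962  85.26106801] [ -22.61150619 -124.62155687   85.26106801] [ 0.70655338 -0.02687575  0.70663576  0.02694285] [-0.69936374  0.36223505  0.35593782] 0.23513948981941865
```

View pics/wrist7.png

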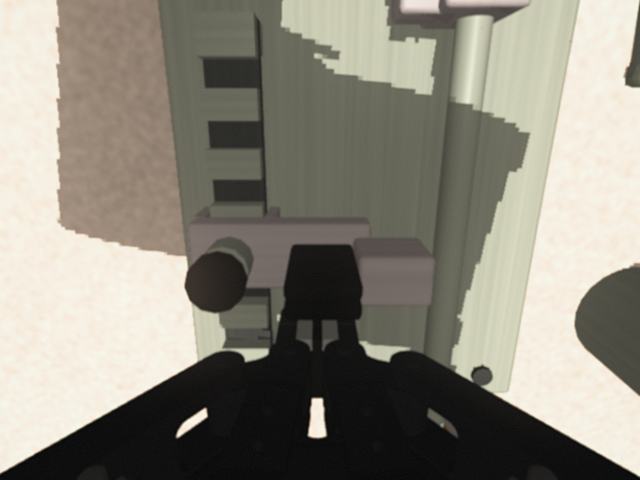

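The stop is now at notch 4: force has dropped to about 0, and three free slots are visible at v≈190, 135, 72. There are about 25 mm more to notch 3.

{"method": "carry_out", "body": {"rows": [{"gripper": 0, "dx": 0, "dy": 2, "dz": 0, "wx": 0, "wy": 0, "wz": 0}, {"gripper": 0, "dx": 0, "dy": 4, "dz": 0, "wx": 0, "wy": 0, "wz": 0}, {"gripper": 0, "dx": 0, "dy": 6, "dz": 0, "wx": 0, "wy": 0, "wz": 0}, {"gripper": 0, "dx": 0, "dy": 8, "dz": 0, "wx": 0, "wy": 0, "wz": 0}, {"gripper": 0, "dx": 0, "dy": 10, "dz": 0, "wx": 0, "wy": 0, "wz": 0}, {"gripper": 0, "dx": 0, "dy": 12, "dz": 0, "wx": 0, "wy": 0, "wz": 0}, {"gripper": 0, "dx": 0, "dy": 14, "dz": 0, "wx": 0, "wy": 0, "wz": 0}, {"gripper": 0, "dx": 0, "dy": 16, "dz": 0, "wx": 0, "wy": 0, "wz": 0}, {"gripper": 0, "dx": 0, "dy": 18, "dz": 0, "wx": 0, "wy": 0, "wz": 0}]}}

```text
clock: 11.1
tool_pos: [485.6, 24.0, 85.3]
eef_rot: [0.707, -0.027, 0.707, 0.027]
ft_force: [0.3, -1.9, 0.1]
opening: -0.0
```

{"method": "carry_out", "body": {"rows": [{"gripper": 0, "dx": 0, "dy": 1, "dz": 0, "wx": 0, "wy": 0, "wz": 0}, {"gripper": 0, "dx": 0, "dy": 2, "dz": 0, "wx": 0, "wy": 0, "wz": 0}, {"gripper": 0, "dx": 0, "dy": 3, "dz": 0, "wx": 0, "wy": 0, "wz": 0}]}}

```text
clock: 11.48
tool_pos: [485.4, 26.9, 85.3]
eef_rot: [0.707, -0.027, 0.707, 0.027]
ft_force: [0.9, -0.3, 0.1]
opening: 0.2
```

{"method": "carry_out", "body": {"rows": [{"gripper": 0, "dx": 0, "dy": 0.8, "dz": 0, "wx": 0, "wy": 0, "wz": 0}, {"gripper": 0, "dx": 0, "dy": 1.5, "dz": 0, "wx": 0, "wy": 0, "wz": 0}]}}

```text
clock: 11.72
tool_pos: [485.2, 28.4, 85.3]
eef_rot: [0.707, -0.027, 0.707, 0.027]
ft_force: [0.1, 0.4, -0.2]
opening: 0.0
```

```bash
python3 look.py 8
python3 - <<'E'
from h import *
s=load("wrist8");F=w2f(cloud(s));X,Y,Z=F[...,0],F[...,1],F[...,2]
def rng(n,m):
    P=F[m]
    if len(P): print(n,len(P),np.round(np.percentile(P,[1,50,99],axis=0),1).tolist())
rng("tabtop",(Z>109)&(Z<120)&(X>-45)&(X<5)&(Y<0)&(Y>-98))
rng("knob",(Z>95)&(Z<112)&(abs(X+60)<14)&(Y<0)&(Y>-180))
E
```

```text
11.825 [485.26145758  28.39167985  85.31421238] [ -22.5622481  -102.29166761   85.31421238] [ 0.70661452 -0.02684428  0.70657863  0.02686881] [-3.63734599e-01  3.26735595e-01 -2.31733872e-04] -0.23481568979881434
tabtop 4586 [[-36.1, -95.5, 109.2], [-22.1, -82.3, 114.4], [-9.2, -73.8, 119.4]]
knob 2960 [[-69.8, -90.2, 95.7], [-59.3, -79.1, 103.2], [-50.0, -70.4, 104.8]]
```

View pics/wrist8.png

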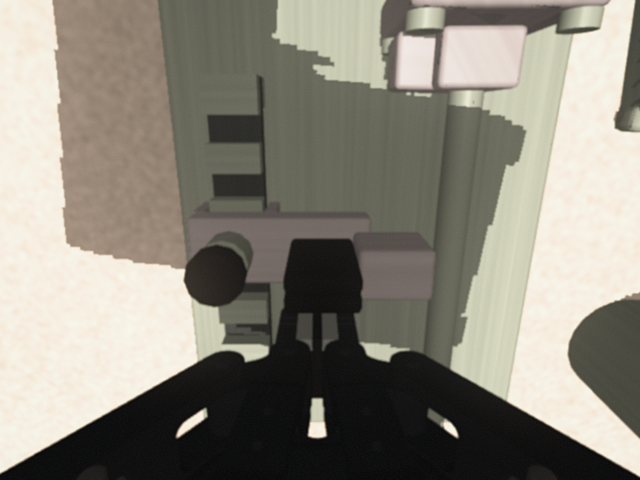

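With two free slots ahead and the force at 0, the stop has sprung into notch 3: knob centre y ≈ −80.3, knob height unchanged from its seated value. The fingers stand ~3 mm short of contact. Backing off and lifting.

{"method": "carry_out", "body": {"rows": [{"gripper": 0, "dx": 0, "dy": -6, "dz": 0, "wx": 0, "wy": 0, "wz": 0}, {"gripper": 0, "dx": 0, "dy": -14, "dz": 0, "wx": 0, "wy": 0, "wz": 0}, {"gripper": 0, "dx": -30, "dy": -16, "dz": 0, "wx": 0, "wy": 0, "wz": 0}, {"gripper": 0, "dx": -70, "dy": -20, "dz": 0, "wx": 0, "wy": 0, "wz": 0}, {"gripper": 0, "dx": -110, "dy": -50, "dz": 0, "wx": 0, "wy": 0, "wz": 0}, {"gripper": 0, "dx": -130, "dy": -80, "dz": 0, "wx": 0, "wy": 0, "wz": 0}, {"gripper": 0, "dx": -130, "dy": -80, "dz": 0, "wx": 0, "wy": 0, "wz": 0}, {"gripper": 0, "dx": -130, "dy": -80, "dz": 0, "wx": 0, "wy": 0, "wz": 0}]}}

```text
clock: 12.82
tool_pos: [490.9, -51.4, 214.7]
eef_rot: [0.706, -0.026, 0.707, 0.027]
ft_force: [1.1, -0.3, -0.1]
opening: -0.1
```

```bash
python3 look.py 9
python3 - <<'E'
from h import *
s=load("wrist9");F=w2f(cloud(s));X,Y,Z=F[...,0],F[...,1],F[...,2]
def rng(n,m):
    P=F[m]
    if len(P): print(n,len(P),np.round(np.percentile(P,[1,50,99],axis=0),1).tolist())
rng("tabtop",(Z>109)&(Z<120)&(X>-45)&(X<5)&(Y<-20)&(Y>-160))
rng("knob",(Z>95)&(Z<112)&(abs(X+60)<14)&(Y<0)&(Y>-180))
rng("knobtop",(Z>101)&(Z<112)&(abs(X+60)<8)&(Y<0)&(Y>-180))
rng("guide",(abs(Z-102)<4)&(abs(X-30)<24)&(Y<-180)&(Y>-212))
rng("disctop",(Z>97)&(Z<112)&(abs(X-30)<28)&(Y<-212)&(Y>-260))
E
```

```text
12.925 [490.88652391 -50.92039859 214.46544284] [ -22.96912018 -181.80192866  214.46544284] [ 0.70603652 -0.02680146  0.70714596  0.02717919] [0.66082964 0.90569527 0.25245916] -0.03714608200848878
tabtop 1119 [[-34.3, -88.1, 111.6], [-21.5, -81.2, 114.6], [-9.3, -74.9, 116.5]]
knob 1061 [[-70.1, -91.5, 97.2], [-60.0, -81.4, 103.5], [-50.2, -71.5, 105.3]]
knobtop 869 [[-67.8, -91.0, 101.4], [-60.1, -81.3, 103.6], [-52.3, -71.5, 105.3]]
guide 1078 [[9.5, -205.4, 98.2], [28.5, -198.1, 102.8], [48.1, -192.5, 104.6]]
disctop 1389 [[10.5, -234.5, 97.2], [27.9, -223.4, 103.4], [47.6, -215.3, 106.8]]
```

View pics/wrist9.png

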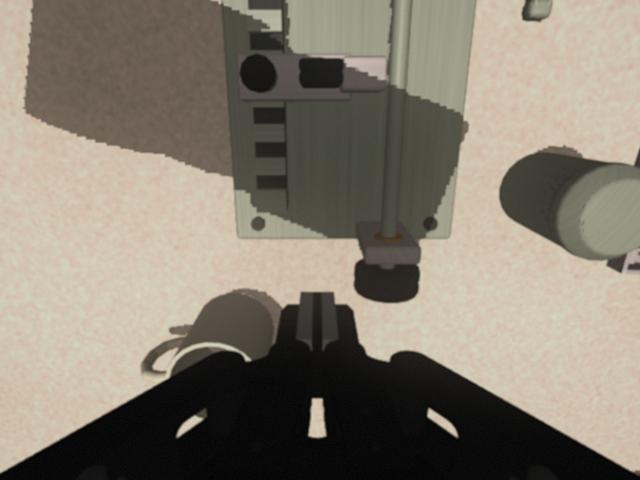

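View pics/side9z.png

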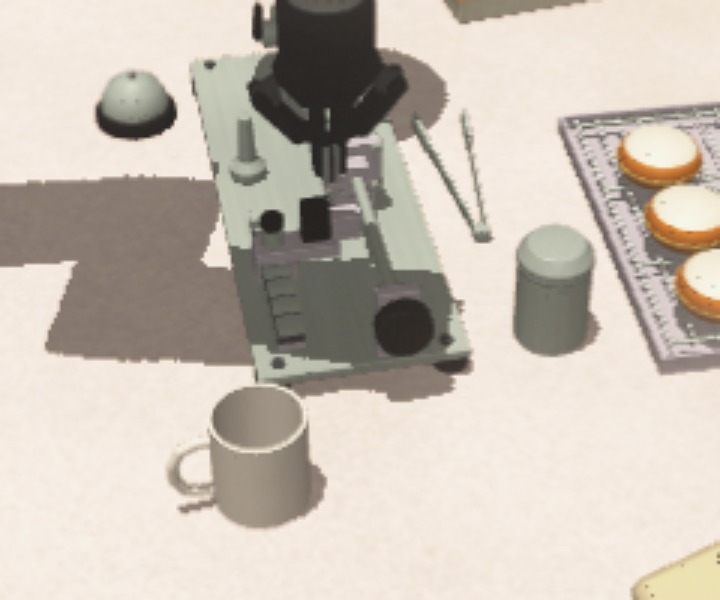

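The tab reads −81.4 here against −80.3 from the nearer view. I'll check the scale against the visible slots before deciding whether to nudge it.

Run:
```python
from h import *
for k in ("wrist0","wrist5","wrist7","wrist8","wrist9"):
    s=load(k);F=w2f(cloud(s));g=cv2.cvtColor(s["image"],cv2.COLOR_RGB2GRAY).astype(float)
    # profile along rail, project rail-top points x=-58,z=55 into image
    T=s["camera_from_world"];ys=np.arange(-175,-10,0.5);pr=[]
    for y in ys:
        vals=[]
        for x in (-64,-60,-56):
            p=T[:3,:3]@f2w((x,y,55))+T[:3,3];a,b=p[0]/-p[2],-p[1]/-p[2];f=1+s["k1"]*(a*a+b*b)
            u=s["mtx"][0,0]*a*f+s["mtx"][0,2];v=s["mtx"][1,1]*b*f+s["mtx"][1,2]
            vals.append(cv2.remap(g.astype(np.float32),np.float32([[u]]),np.float32([[v]]),1)[0,0] if 0<u<639 and 0<v<479 else 255)
        pr.append(np.mean(vals))
    pr=np.array(pr);lo=pr<50
    e=np.flatnonzero(np.diff(lo.astype(int)));print(k,[float(ys[i]) for i in e])
    X,Y,Z=F[...,0],F[...,1],F[...,2]
    m=(Z>100)&(Z<112)&(abs(X+60)<12)&(Y<-20)&(Y>-170)
    P=F[m];print("  knob y",np.round((np.percentile(P[:,1],1)+np.percentile(P[:,1],99))/2,1),"z med",np.round(np.median(P[:,2]),2))
```

```text
wrist0 [-154.5, -135.0, -111.5, -101.0, -87.0, -75.5, -62.0, -50.5, -37.0, -26.0]
  knob y -130.4 z med 103.29
wrist5 [-159.5, -151.0, -146.0, -127.5, -111.5, -101.0, -87.0, -76.0, -61.5, -51.5]
  knob y -130.5 z med 103.33
wrist7 [-171.0, -133.5, -128.5, -120.5, -116.0, -85.0, -76.0, -61.0, -51.0, -36.5, -26.5]
  knob y -105.5 z med 103.34
wrist8 [-148.5, -128.0, -127.0, -108.5, -103.0, -95.5, -90.0, -60.5, -51.0, -36.5, -26.0]
  knob y -80.5 z med 103.32
wrist9 [-160.5, -151.0, -136.5, -125.5, -112.0, -100.5, -89.0, -67.5, -61.5, -51.0]
  knob y -81.4 z med 103.49
```

Against the visible slots, which read about 1.1 mm low in the same pictures, the knob is at y ≈ −79.6 to −80.2. The target is −80, and the knob height is at its seated value, so no nudge is needed. Handing in.

Run:
```python
from station import r
print(r.finish_job())
```

```text
the job is handed in; nothing more can be done
None
```

The filler is changed over to the small portion, and the job was handed in at about 13 s of the 48 s limit. I pushed with closed fingertips only, piston first, then the stop, and never gripped anything.

- **Piston:** I pushed it by the palm disc to its hard stop, where the force rose to 18 N. The disc face then measured at filler y −235.6 mm, and −234.5 in the last picture; home is −235.
- **Stop:** I pushed it by its tab from notch 5, through notch 4, to where the spring drew it into notch 3. After correcting for the slots visible in the same pictures, the plunger knob is at y −79.6 to −80.2 mm (target −80). Its height matches the seated value (about 103.3–103.5 mm). The two slots nearer the hopper are empty.
- **Hand and surroundings:** the hand ended at z 214 mm, with no contact force. By eye, the nearby items in the last side picture (bell, nozzle, mug, shaker, tongs) look unmoved. I did not compare the wooden tray and its doughnuts again after the first pictures.

Two checks disagreed or failed along the way:
- **Tab reading:** the last picture's uncorrected tab reading was −81.4 mm, about 1 mm off the closer view. The slots in that picture were off by the same amount, so I put it down to calibration.
- **Refused move:** the first move call was refused for missing keys, and nothing moved.

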